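# Put the wrench sockets back in their holders

## Task

Put the three round wrench sockets back in their black holders, matched by size: the smallest socket in the smallest holder, the middle one in the middle holder and the largest in the largest. Set each down, without dropping it or knocking it over, so that it stands upright, mouth up, flat on the floor of its pocket, and let go. Leave the hexagon nuts, the glue bottle and the ratchet where they are.

Things in the scene. Friction and masses are not known exactly. Their poses are not given: they have to be found in the camera images.
- socket_small: the small wrench socket: a plain round steel cylinder 24 mm in diameter and 50 mm tall, loose, standing upright with a black hexagonal mouth on top. Origin at the centre of its underside, z up along its axis.
- socket_medium: the medium wrench socket: a plain round steel cylinder 36 mm in diameter and 55 mm tall, loose, standing upright with a black hexagonal mouth on top. Origin at the centre of its underside, z up along its axis.
- socket_large: the large wrench socket: a plain round steel cylinder 48 mm in diameter and 60 mm tall, loose, standing upright with a black hexagonal mouth on top. Origin at the centre of its underside, z up along its axis.
- holder_small: the small socket holder, fixed to the bench: a low square black tray, 62 mm square outside and 18 mm high, with 10 mm walls round one square pocket 42 mm wide, open at the top, with a grey floor 4 mm above the bench. Origin at the centre of its underside; x and y along its sides.
- holder_medium: the medium socket holder, fixed to the bench: a low square black tray, 76 mm square outside and 18 mm high, with 10 mm walls round one square pocket 56 mm wide, open at the top, with a grey floor 4 mm above the bench. Origin at the centre of its underside; x and y along its sides.
- holder_large: the large socket holder, fixed to the bench: a low square black tray, 90 mm square outside and 18 mm high, with 10 mm walls round one square pocket 70 mm wide, open at the top, with a grey floor 4 mm above the bench. Origin at the centre of its underside; x and y along its sides.
- nut_a: a loose steel hexagon nut lying flat on the bench, 36 mm across the flats, 18 mm thick, to be left alone. Origin at the centre of its underside.
- nut_b: a loose steel hexagon nut lying flat on the bench, 30 mm across the flats, 16 mm thick, to be left alone. Origin at the centre of its underside.
- glue: a white glue bottle with an orange cap, 48 mm in diameter, 100 mm tall, loose, standing on the bench, to be left alone. Origin at the centre of its underside.
- ratchet: a ratchet handle lying on the bench, loose, about 215 mm long, 36 mm wide and 24 mm high, to be left alone. Origin under the middle of its length; x points to its round steel head, the black grip is at -x.
There are look-alikes about, which are no part of the job. What is shaped like the socket_medium but green is not meant.

How it is judged:
At the end, for the whole second after the job is handed in: Each socket stands in the holder of its size: centre within 18 mm of the holder's centre from above, underside less than 8 mm above the holder's underside, within 0.1 rad of upright, mouth up, at rest, released. Nuts, glue bottle and ratchet within 30 mm of their starts (horizontal distance between socket_small and holder_small below 0.018 m and z of socket_small in the frame of holder_small below 0.008 m and angle between each of socket_small, socket_medium, socket_large's own z axis and vertical below 0.1 rad and linear speed of each of socket_small, socket_medium, socket_large below 0.02 m/s and angular speed of each of socket_small, socket_medium, socket_large below 0.2 rad/s and contact force between the fingers and socket_small below 0.05 N and horizontal distance between socket_medium and holder_medium below 0.018 m and z of socket_medium in the frame of holder_medium below 0.008 m and contact force between the fingers and socket_medium below 0.05 N and horizontal distance between socket_large and holder_large below 0.018 m and z of socket_large in the frame of holder_large below 0.008 m and contact force between the fingers and socket_large below 0.05 N and distance of each of nut_a, nut_b, glue, ratchet from where it was at the start of the episode below 0.03 m); the robot touches nothing.
It fails at once if the small socket is dropped or knocked over (faster than 0.6 m/s with no finger on it, or tilted past 1.2 rad) (angle between socket_small's own z axis and vertical above 1.2 rad or (linear speed of socket_small above 0.6 m/s and contact force between the fingers and socket_small below 0.01 N)).
It fails at once if the medium socket is dropped or knocked over (faster than 0.6 m/s with no finger on it, or tilted past 1.2 rad) (angle between socket_medium's own z axis and vertical above 1.2 rad or (linear speed of socket_medium above 0.6 m/s and contact force between the fingers and socket_medium below 0.01 N)).
It fails at once if the large socket is dropped or knocked over (faster than 0.6 m/s with no finger on it, or tilted past 1.2 rad) (angle between socket_large's own z axis and vertical above 1.2 rad or (linear speed of socket_large above 0.6 m/s and contact force between the fingers and socket_large below 0.01 N)).
It fails at once if a nut, the glue bottle or the ratchet is moved more than 30 mm (distance of any of nut_a, nut_b, glue, ratchet from where it was at the start of the episode above 0.03 m).
It also fails if it takes over 80 s, if anything falls off the work surface, if the arm or the gripper's body presses on something with over 40 N, if the wrist force passes 120 N, or if a joint passes its speed limit or range.

## Robot

A 7-joint arm with a two-finger parallel gripper is mounted at the origin on the work surface. World frame = base frame: x ahead of the robot, y to its left, z up, the work surface at z = 0. Lengths are in m, angles in rad, forces in N, time in s.
With the tool pointing down it reaches from about 0.425 to 0.875 m from the base axis. Payload 8.4 kg.
Tool frame: the origin (TCP) lies on the centre line of the jaws, within the pads' length; the fingertips stand 19 mm ahead of it and the grasp point (between the pads) is the TCP (arm.tip_extent is the distance from the TCP to the fingertips, in m); z points along the fingers, y is the line along which they close (so a half turn about z gives the same grasp; the last joint's range is limited). The gripper opens to 87 mm and grips with 3 to 60 N. Pads are 19 mm wide; open, the fingers measure 117 mm over their backs; the gripper's body (75 mm by 190 mm) begins 51 mm behind the grasp point.
Start: joints at [1.024, 0.333, 0.04, 1.465, -0.013, 1.343, -0.059], TCP at [0.281, -0.586, 0.242] pointing down, gripper open.
Joint ranges: [-2.58, 2.58], [-0.38, 2.09], [-1.3, 1.39], [0.25, 2.4], [-1.5, 4.64], [0.08, 2.09], [-2.65, 2.65]. Speed limits (rad/s): [2.22, 2.22, 2.79, 2.79, 3.14, 3.14, 3.14].

## Interface

Orientations are given as a unit quaternion [w, x, y, z].
In Python, from cell import arm gives the robot as it stands. The module is installed in compiled form; this text tells all that it offers.
- The arm moves only by the tool apply_moves, never from a script. Its argument "deltas" is a list of rows, each an object with "delta_pos": the shift along the tool's x, y, z in m, a list of three; "rot": the turn, a rotation vector about the tool's x, y, z in degrees, a list of three. A call has 1 to 10 rows; each row shifts and turns the commanded pose from where the row before left it, along the tool's axes as they then stand; what a row does not reach is not made up. A row lasts 1/12 s, in which the tool goes at most 41.7 mm and 7.16 degrees, less where a joint would pass 70% of its speed; a pose out of reach is approached as far as the arm can. A call with a gripper value outside its range is refused whole. "gripper" is the opening, from 0 (shut) to 1 (fully open), set as the call begins (left out, the last holds). The fingers move at their own pace and stop on an object; "grip_force" is the grip in N (left out, the last holds). Time passes only in rows, so rows that do not move let the fingers close. It gives the time, the measured TCP pose, the force, the opening and the grip force at its end, in the units of the state.
- arm.get_obs(): the state, without advancing time (a new reading comes with each control period).
- arm.read_camera(name): name is "scene" or "side" or "wrist"; returns the picture (400x640x3 uint8, blue, green, red); there is no depth.
- arm.calibration(name): a dict with "mtx" (3x3 intrinsics, pixels), "T" (4x4, takes a point from camera to world coordinates); the wrist camera has in their place "tool_from_camera" (4x4, takes a point from camera to tool coordinates, whose origin is the TCP and whose axes are the flange's). Camera axes: x right, y down, z forward; pixel columns grow to the right and rows downward; lengths in m; the calibration is good to about 2 mm. A picture is of the moment at which its call begins: read the wrist's pose just before it. calibration takes no time and is no camera call.
- arm.sign_off(): hands the job in; it is judged then, once.
Trained networks look in the newest picture that a camera, given by its name, has taken for a name from the list of things; names that differ only in an ending like _2 or _b are one class to them, and where a whole thing is asked for, a point or a joint stands for the part that bears it (a point fixed in the world has none). Each returns a list of dicts, best first, with "score" (0 to 1); they miss things now and then, are a little off and sometimes report something else, mostly with a low value. They report only what shows in the picture. A call takes as long as a camera call. They do not tell look-alikes from the thing itself.
- arm.spot_in(camera, thing): "box" ([left, top, width, height] in pixels, round what is visible of it).
- arm.trace(camera, thing): "mask" (400x640 bool, what is visible of it) and "box" ([left, top, width, height] in pixels, round what is visible of it).
- arm.mark_of(camera, thing): "centre" ([column, row] in pixels: a listed point, or the origin of a listed thing).
The state is a dict: "time_s": time; "q": joint angles; "dq": joint speeds; "effort": joint torques, N m; "ee_pos": TCP position; "tcp_rot": TCP orientation; "wrist_force": force on the tool from outside, world axes, zero at the start; "moment": the same for the moment, N m; "gripper_width": finger opening in m; "finger_force": force on a finger pad.
Only numpy, scipy, OpenCV 4.12 (cv2) and the standard library are available. Lean on these libraries where they do the work, as an engineer would, in place of code of your own. Each camera call takes 0.05 s, during which the arm holds its last target. There are 200 camera calls.

## Working session

There is one attempt and no reset: what is moved stays moved. The work goes in short steps, Python scripts to look and compute and a tool call to move; the robot and the scene stay as the last step left them, time stands still between calls to the robot, and variables do not carry over. Pictures are saved under pics/ and viewed, at most 15 in all, crops included, and the job is handed in when it is done.

Besides the shell and the picture viewer there is one more tool, called after "Request:" as a command line: name --argument value ..., lists and objects as JSON in quotes. apply_moves: Moves the arm, as the interface text tells. Its arguments: {"type":"object","properties":{"deltas":{"type":"array","items":{"type":"object","properties":{"delta_pos":{"type":"array","items":{"type":"number"}},"rot":{"type":"array","items":{"type":"number"}}}}},"gripper":{"type":"number"},"grip_force":{"type":"number"}},"required":["deltas"]}

```bash
mkdir -p pics; cat > h.py <<'E'
import numpy as np, cv2
from cell import arm
from scipy.spatial.transform import Rotation as R
def Rt(o): 
    w,x,y,z=o["tcp_rot"]; return R.from_quat([x,y,z,w]).as_matrix()
def camT(name):
    c=arm.calibration(name)
    if "T" in c: return np.array(c["mtx"]),np.array(c["T"])
    o=arm.get_obs(); T=np.eye(4); T[:3,:3]=Rt(o); T[:3,3]=o["ee_pos"]
    return np.array(c["mtx"]),T@np.array(c["tool_from_camera"])
def px2w(name,p,z):
    K,T=camT(name); d=T[:3,:3]@np.linalg.solve(K,[p[0],p[1],1]); return T[:3,3]+d*(z-T[2,3])/d[2]
def w2px(name,P):
    K,T=camT(name); c=np.linalg.inv(T)@np.append(P,1); u=K@c[:3]; return u[:2]/u[2]
E
python3 - <<'E'
from h import *
o=arm.get_obs(); print(o["ee_pos"],o["tcp_rot"],o["gripper_width"]); print(Rt(o).round(3))
for n in("scene","side"):
    im=arm.read_camera(n); cv2.imwrite(f"pics/{n}0.png",im)
    print(n,camT(n)[1].round(2).tolist())
    for t in["socket_small","socket_medium","socket_large","holder_small","holder_medium","holder_large","nut_a","nut_b","glue","ratchet"]:
        for r in arm.mark_of(n,t)[:3]:
            print(n,t,round(r["score"],2),np.round(r["centre"]),px2w(n,r["centre"],0).round(3))
E
```

```text
[ 0.28120214 -0.58551913  0.24065695] [-7.82778367e-04  9.75042516e-01  2.22016718e-01 -2.35351588e-04] 0.08680641943107485
[[ 0.901  0.433 -0.001]
 [ 0.433 -0.901  0.001]
 [-0.    -0.002 -1.   ]]
scene [[0.86, 0.29, -0.42, 1.12], [0.51, -0.52, 0.69, -0.9], [-0.02, -0.8, -0.6, 0.83], [0.0, 0.0, 0.0, 1.0]]
scene socket_small 0.66 [315. 172.] [0.453 0.16  0.   ]
scene socket_medium 0.91 [231. 246.] [ 0.445 -0.239  0.   ]
scene socket_medium 0.73 [239. 232.] [ 0.429 -0.184 -0.   ]
scene socket_medium 0.55 [271. 238.] [ 0.515 -0.16   0.   ]
scene socket_large 0.84 [313. 148.] [0.372 0.28  0.   ]
scene holder_small 0.87 [361. 168.] [0.57  0.243 0.   ]
scene holder_medium 0.59 [321. 221.] [ 0.593 -0.041  0.   ]
scene holder_large 0.63 [309. 258.] [ 0.64  -0.177  0.   ]
scene nut_a 0.68 [193. 237.] [ 0.337 -0.26   0.   ]
scene nut_a 0.48 [284. 200.] [ 0.453 -0.007  0.   ]
scene nut_b 0.68 [193. 237.] [ 0.337 -0.26   0.   ]
scene nut_b 0.48 [284. 200.] [ 0.453 -0.007  0.   ]
scene glue 0.93 [428. 165.] [0.745 0.365 0.   ]
scene ratchet 0.66 [405. 233.] [0.808 0.027 0.   ]
side [[1.0, -0.04, 
[... 353 characters left out ...]
 [ 0.513 -0.169 -0.   ]
side socket_large 0.83 [243. 159.] [0.374 0.299 0.   ]
side socket_large 0.32 [304. 172.] [0.556 0.22  0.   ]
side holder_small 0.79 [306. 170.] [0.564 0.227 0.   ]
side holder_medium 0.71 [321. 230.] [ 0.584 -0.039  0.   ]
side holder_large 0.76 [352. 273.] [ 0.641 -0.182  0.   ]
side nut_a 0.6 [267. 225.] [ 0.453 -0.009  0.   ]
side nut_a 0.48 [209. 315.] [ 0.342 -0.271  0.   ]
side nut_a 0.27 [359. 146.] [0.742 0.356 0.   ]
side nut_b 0.6 [267. 225.] [ 0.453 -0.009  0.   ]
side nut_b 0.48 [209. 315.] [ 0.342 -0.271  0.   ]
side nut_b 0.27 [359. 146.] [0.742 0.356 0.   ]
side glue 0.57 [355. 145.] [0.731 0.363 0.   ]
side ratchet 0.96 [404. 211.] [0.806 0.021 0.   ]
```

```bash
python3 -c "
import cv2,numpy as np
a=cv2.imread('pics/scene0.png');print(a.shape)"
```

```text
(400, 640, 3)
```

View pics/scene0.png

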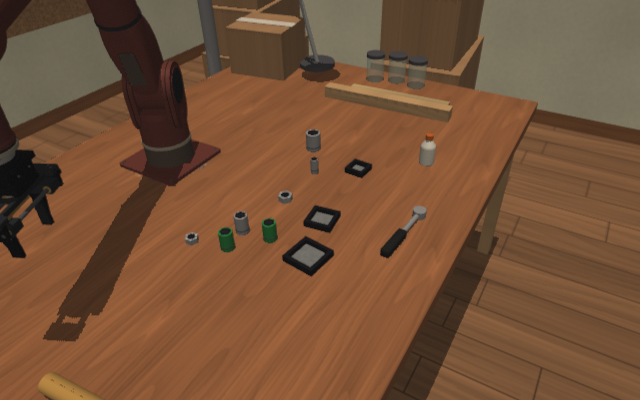

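View pics/side0.png

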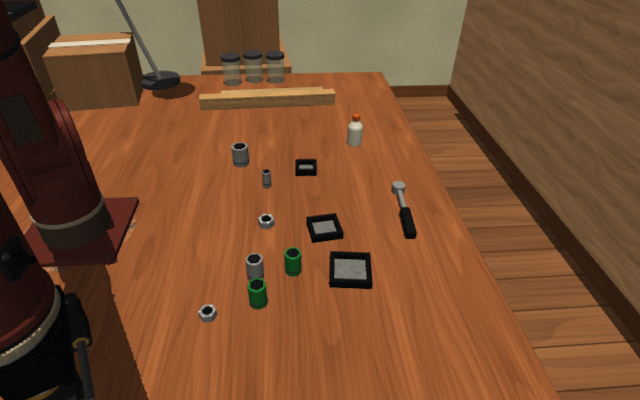

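The steel medium socket is at scene px (239,222), with green look-alikes at (227,240) and (270,230). The small socket is at (315,165) and the large at (313,140). The nuts are at (192,238) and (285,197), and the two cameras agree to about 1 cm. I'll move towards the medium socket first.

Request:
apply_moves --deltas '[{"delta_pos": [0.026,-0.025,0]},{"delta_pos": [0.026,-0.025,0]},{"delta_pos": [0.026,-0.025,0]},{"delta_pos": [0.026,-0.025,0]},{"delta_pos": [0.026,-0.025,0]},{"delta_pos": [0.026,-0.025,0]},{"delta_pos": [0.026,-0.025,0]},{"delta_pos": [0.026,-0.025,0]},{"delta_pos": [0.026,-0.025,0]},{"delta_pos": [0.026,-0.025,0]}]' --gripper 1 --grip_force 20

```text
validation failed for argument at $.de...
```

Request:
apply_moves --deltas '[{"rot": [0,0,-7]},{"rot": [0,0,-7]},{"rot": [0,0,-7]},{"rot": [0,0,-7]},{"rot": [0,0,-7]},{"rot": [0,0,-7]},{"rot": [0,0,-7]},{"rot": [0,0,-7]},{"rot": [0,0,-7]},{"rot": [0,0,-7]}]'

```text
validation failed for argument at $.de...
```

Request:
apply_moves --deltas '[{"rot": [0,0,-7]},{"rot": [0,0,-7]},{"rot": [0,0,-7]},{"rot": [0,0,-7]},{"rot": [0,0,-7]},{"rot": [0,0,-4]},{"rot": [0,0,0]}]'

```text
validation failed for argument at $.de...
```

```bash
cat >> h.py <<'E'
def look(tag,things,z=0):
    im=arm.read_camera("wrist"); cv2.imwrite(f"pics/{tag}.png",im)
    o=arm.get_obs(); print(round(o["time_s"],2),np.round(o["ee_pos"],4),"yaw_y",np.degrees(np.arctan2(Rt(o)[1,1],Rt(o)[0,1])).round(1),"tilt",Rt(o)[:,2].round(3),"q",np.round(o["q"],2),"w",round(o["gripper_width"],3))
    for t in things:
        for r in arm.mark_of("wrist",t)[:3]:
            print(t,round(r["score"],2),np.round(r["centre"]),px2w("wrist",r["centre"],z).round(4))
def go(x,y,z,):
    o=arm.get_obs(); print("tool delta",(Rt(o).T@(np.array([x,y,z])-o["ee_pos"])).round(4))
E
python3 - <<'E'
from h import *
look("w1",["socket_medium"])
print(arm.calibration("wrist")["tool_from_camera"])
E
```

```text
1.15 [ 0.2814 -0.5859  0.2415] yaw_y -64.3 tilt [-0.  0. -1.] q [ 1.02  0.33  0.04  1.47 -0.01  1.34 -0.06] w 0.087
[[-1.84492754e-04 -9.57270124e-01 -2.89195222e-01  8.04081697e-02]
 [ 9.99999982e-01 -1.86267619e-04 -2.13845998e-05 -1.14827949e-03]
 [-3.33968669e-05 -2.89195221e-01  9.57270141e-01 -1.43363983e-01]
 [ 0.00000000e+00  0.00000000e+00  0.00000000e+00  1.00000000e+00]]
```

View pics/w1.png

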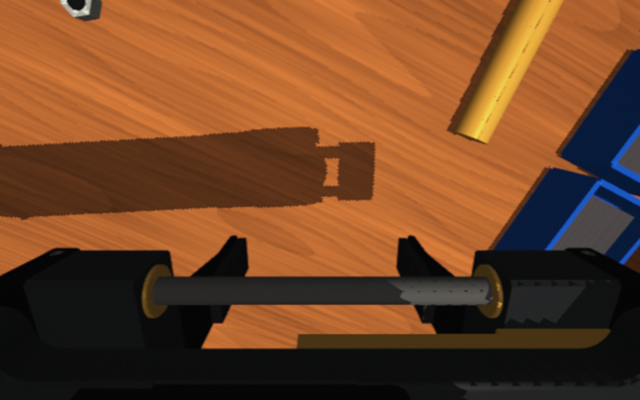

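The moves were refused because both fields are required, so nothing moved. The picture shows only bench, a nut at (80,5) and the fingers at rows 240-320. I'm resending.

Request:
apply_moves --deltas '[{"delta_pos": [0.026,-0.025,0],"rot": [0,0,0]},{"delta_pos": [0.026,-0.025,0],"rot": [0,0,0]},{"delta_pos": [0.026,-0.025,0],"rot": [0,0,0]},{"delta_pos": [0.026,-0.025,0],"rot": [0,0,0]},{"delta_pos": [0.026,-0.025,0],"rot": [0,0,0]},{"delta_pos": [0.026,-0.025,0],"rot": [0,0,0]},{"delta_pos": [0.026,-0.025,0],"rot": [0,0,0]},{"delta_pos": [0.026,-0.025,0],"rot": [0,0,0]},{"delta_pos": [0.026,-0.025,0],"rot": [0,0,0]},{"delta_pos": [0.026,-0.025,0],"rot": [0,0,0]}]' --gripper 1 --grip_force 20

```text
time_s: 2.03
ee_pos: [0.4079, -0.2463, 0.2419]
tcp_rot: [0.0, 0.975, 0.222, 0.0]
wrist_force: [1.0, 1.0, -0.0]
gripper_width: 0.0871
finger_force: 0.0
```

Request:
apply_moves --deltas '[{"delta_pos": [0,0,0],"rot": [0,0,-7]},{"delta_pos": [0,0,0],"rot": [0,0,-7]},{"delta_pos": [0,0,0],"rot": [0,0,-7]},{"delta_pos": [0,0,0],"rot": [0,0,-7]},{"delta_pos": [0,0,0],"rot": [0,0,-7]},{"delta_pos": [0,0,0],"rot": [0,0,-7]},{"delta_pos": [0,0,0],"rot": [0,0,-7]},{"delta_pos": [0,0,0],"rot": [0,0,-7]},{"delta_pos": [0,0,0],"rot": [0,0,-7]},{"delta_pos": [0,0,0],"rot": [0,0,-7]}]'

```text
time_s: 2.87
ee_pos: [0.4075, -0.248, 0.2417]
tcp_rot: [0.0, 0.669, 0.743, 0.0]
wrist_force: [0.6, 0.3, 1.5]
gripper_width: 0.0871
finger_force: 0.0
```

Request:
apply_moves --deltas '[{"delta_pos": [0,0,0],"rot": [0,0,-7]},{"delta_pos": [0,0,0],"rot": [0,0,-7]},{"delta_pos": [0,0,0],"rot": [0,0,-7]},{"delta_pos": [0,0,0],"rot": [0,0,-7]},{"delta_pos": [0,0,0],"rot": [0,0,-7]},{"delta_pos": [0,0,0],"rot": [0,0,-4]},{"delta_pos": [0,0,0],"rot": [0,0,0]}]'

```text
time_s: 3.45
ee_pos: [0.4076, -0.248, 0.2417]
tcp_rot: [0.0, 0.384, 0.923, -0.0]
wrist_force: [-0.0, -0.2, -0.4]
gripper_width: 0.0872
finger_force: 0.0
```

```bash
python3 - <<'E'
from h import *
look("w2",["socket_medium"])
go(.43,-.178,.2)
E
```

```text
3.5 [ 0.4075 -0.248   0.2417] yaw_y 44.6 tilt [ 0. -0. -1.] q [ 0.67 -0.01 -0.22  1.86 -0.    1.29  1.23] w 0.087
socket_medium 0.97 [426. 187.] [ 0.514  -0.1638  0.    ]
socket_medium 0.78 [375. 148.] [ 0.4313 -0.1764  0.    ]
socket_medium 0.62 [336. 188.] [ 0.4325 -0.2469  0.    ]
tool delta [0.0342 0.0651 0.0417]
```

View pics/w2.png

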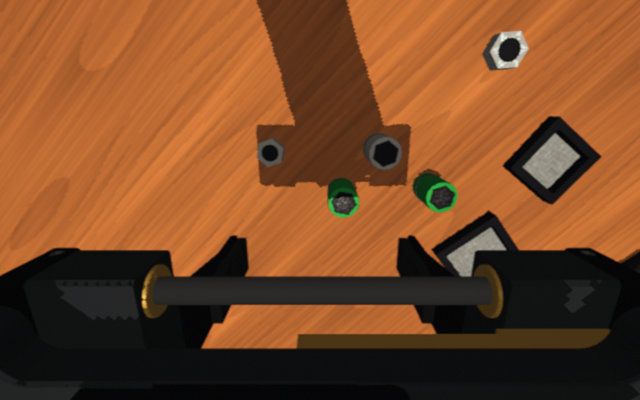

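The steel medium socket is at (382,150), i.e. about (0.4313,-0.1765). The greens are at (343,198) and (437,190).

Request:
apply_moves --deltas '[{"delta_pos": [0.011,0.022,0.015],"rot": [0,0,0]},{"delta_pos": [0.011,0.022,0.02],"rot": [0,0,0]},{"delta_pos": [0.011,0.022,0.02],"rot": [0,0,0]},{"delta_pos": [0,0,0.02],"rot": [0,0,0]},{"delta_pos": [0,0,0.02],"rot": [0,0,0]},{"delta_pos": [0,0,0.015],"rot": [0,0,0]},{"delta_pos": [0,0,0],"rot": [0,0,0]},{"delta_pos": [0,0,0],"rot": [0,0,0]}]'

```text
time_s: 4.22
ee_pos: [0.4309, -0.1779, 0.1314]
tcp_rot: [-0.001, 0.386, 0.922, 0.0]
wrist_force: [-0.0, 0.0, 0.3]
gripper_width: 0.0872
finger_force: 0.0
```

```bash
python3 - <<'E'
from h import *
look("w3",["socket_medium"])
for r in arm.trace("wrist","socket_medium")[:3]: print(r["score"],r["box"])
go(.4315,-.177,.04)
E
```

```text
4.27 [ 0.4316 -0.1782  0.1323] yaw_y 44.6 tilt [ 0. -0. -1.] q [ 0.59  0.07 -0.3   2.02  0.02  1.06  1.05] w 0.087
socket_medium 0.82 [326. 201.] [ 0.4366 -0.176   0.    ]
socket_medium 0.57 [392. 244.] [ 0.5136 -0.1622  0.    ]
socket_medium 0.55 [279. 251.] [ 0.4398 -0.2456  0.    ]
0.9 [301.4, 182.6, 44.5, 59.8]
0.72 [375.0, 230.9, 31.5, 44.7]
0.57 [248.9, 233.1, 52.3, 43.3]
tool delta [0.0016 0.0006 0.0928]
```

View pics/w3.png

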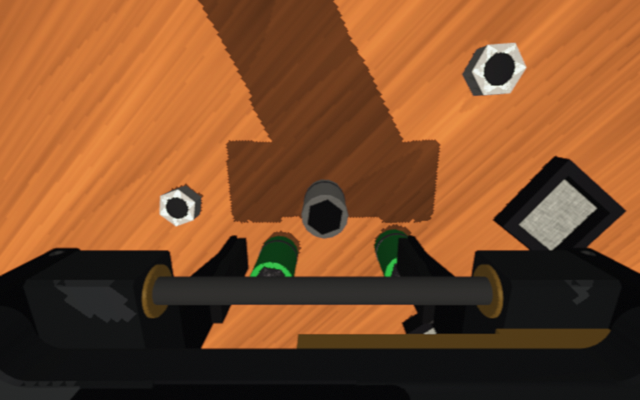

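The medium socket's mouth is at (325,216), between the fingers. The greens at (275,255) and (393,250) lie behind it. I'm converting the mouth centre to a position and also computing the small and large holders.

```bash
python3 - <<'E'
from h import *
p=px2w("wrist",[325,216],.055); print(p, px2w("wrist",[566,211],.004)); go(p[0],p[1],.040)
E
```

```text
[ 0.43265373 -0.17409704  0.055     ] [ 0.60275668 -0.02470514  0.004     ]
tool delta [0.0028 0.0034 0.0928]
```

Request:
apply_moves --deltas '[{"delta_pos": [0.002,0.003,0.02],"rot": [0,0,0]},{"delta_pos": [0,0,0.02],"rot": [0,0,0]},{"delta_pos": [0,0,0.02],"rot": [0,0,0]},{"delta_pos": [0,0,0.02],"rot": [0,0,0]},{"delta_pos": [0,0,0.012],"rot": [0,0,0]},{"delta_pos": [0,0,0],"rot": [0,0,0]},{"delta_pos": [0,0,0],"rot": [0,0,0]}]'

```text
time_s: 4.95
ee_pos: [0.4323, -0.1747, 0.0402]
tcp_rot: [0.0, 0.386, 0.923, 0.0]
wrist_force: [1.0, -0.5, 0.7]
gripper_width: 0.0871
finger_force: 0.0
```

Request:
apply_moves --deltas '[{"delta_pos": [0,0,0],"rot": [0,0,0]},{"delta_pos": [0,0,0],"rot": [0,0,0]},{"delta_pos": [0,0,0],"rot": [0,0,0]},{"delta_pos": [0,0,0],"rot": [0,0,0]},{"delta_pos": [0,0,0],"rot": [0,0,0]},{"delta_pos": [0,0,0],"rot": [0,0,0]},{"delta_pos": [0,0,0],"rot": [0,0,0]},{"delta_pos": [0,0,0],"rot": [0,0,0]}]' --gripper 0 --grip_force 25

```text
time_s: 5.62
ee_pos: [0.432, -0.1746, 0.0396]
tcp_rot: [-0.0, 0.385, 0.923, 0.0]
wrist_force: [-0.1, -0.1, -0.3]
gripper_width: 0.0414
finger_force: 0.0
```

Request:
apply_moves --deltas '[{"delta_pos": [0,0,0],"rot": [0,0,0]},{"delta_pos": [0,0,0],"rot": [0,0,0]},{"delta_pos": [0,0,0],"rot": [0,0,0]},{"delta_pos": [0,0,0],"rot": [0,0,0]}]'

```text
time_s: 5.95
ee_pos: [0.4319, -0.1748, 0.0396]
tcp_rot: [-0.0, 0.386, 0.923, -0.0]
wrist_force: [-2.0, -1.6, 1.3]
gripper_width: 0.035
finger_force: 25.0
```

Request:
apply_moves --deltas '[{"delta_pos": [0,0,-0.02],"rot": [0,0,0]},{"delta_pos": [0,0,-0.03],"rot": [0,0,0]},{"delta_pos": [0,0,-0.03],"rot": [0,0,0]},{"delta_pos": [0,0,-0.03],"rot": [0,0,0]},{"delta_pos": [0,0,0],"rot": [0,0,0]}]'

```text
time_s: 6.37
ee_pos: [0.4349, -0.1752, 0.1548]
tcp_rot: [0.004, 0.385, 0.923, 0.0]
wrist_force: [1.5, -0.6, -2.5]
gripper_width: 0.035
finger_force: 25.0
```

```bash
python3 - <<'E'
from h import *
look("w4",["holder_medium","holder_large"])
go(.598,-.033,.15)
E
```

```text
6.42 [ 0.4338 -0.175   0.1521] yaw_y 44.7 tilt [ 0.005 -0.002 -1.   ] q [ 0.59  0.05 -0.31  2.    0.02  1.09  1.05] w 0.035
holder_medium 0.67 [524. 204.] [ 0.5846 -0.0392  0.    ]
tool delta [-0.0164  0.2177 -0.0012]
```

View pics/w4.png

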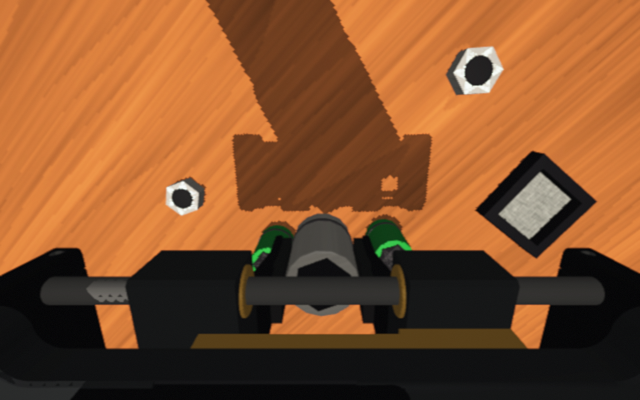

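The medium socket is gripped upright. The medium holder's outline corners are at (538,152), (596,203), (538,257) and (476,210), with the centre near (537,206).

```bash
python3 - <<'E'
from h import *
c=[px2w("wrist",p,z) for p,z in [((538,152),.018),((596,203),.018),((476,210),.018)]]
print(np.round(c,3),[np.linalg.norm(c[0]-c[i]).round(3) for i in(1,2)],((c[1]+c[2])/2).round(3))
print(px2w("wrist",(537,206),.012).round(4))
p=(c[1]+c[2])/2;go(p[0],p[1],.15)
E
```

```text
[[ 0.538 -0.007  0.018]
 [ 0.617  0.004  0.018]
 [ 0.542 -0.079  0.018]] [np.float64(0.079), np.float64(0.072)] [ 0.579 -0.037  0.018]
[ 0.5843 -0.0343  0.012 ]
tool delta [-0.0063  0.2016 -0.0012]
```

Request:
apply_moves --deltas '[{"delta_pos": [-0.001,0.025,0],"rot": [0,0,0]},{"delta_pos": [-0.001,0.025,0],"rot": [0,0,0]},{"delta_pos": [-0.001,0.025,0],"rot": [0,0,0]},{"delta_pos": [-0.001,0.025,0],"rot": [0,0,0]},{"delta_pos": [-0.001,0.025,0],"rot": [0,0,0]},{"delta_pos": [-0.001,0.025,0],"rot": [0,0,0]},{"delta_pos": [-0.001,0.025,0],"rot": [0,0,0]},{"delta_pos": [-0.001,0.025,0.02],"rot": [0,0,0]},{"delta_pos": [0,0,0.02],"rot": [0,0,0]},{"delta_pos": [0,0,0.02],"rot": [0,0,0]}]'

```text
time_s: 7.35
ee_pos: [0.5795, -0.0375, 0.0865]
tcp_rot: [-0.002, 0.384, 0.923, 0.0]
wrist_force: [-0.5, 0.0, -2.0]
gripper_width: 0.0352
finger_force: 25.0
```

Request:
apply_moves --deltas '[{"delta_pos": [0,0,0],"rot": [0,0,0]},{"delta_pos": [0,0,0],"rot": [0,0,0]},{"delta_pos": [0,0,0],"rot": [0,0,0]}]'

```text
time_s: 7.6
ee_pos: [0.5797, -0.0398, 0.0896]
tcp_rot: [-0.0, 0.386, 0.923, 0.0]
wrist_force: [1.2, -0.5, -1.6]
gripper_width: 0.035
finger_force: 25.0
```

```bash
python3 - <<'E'
from h import *
look("w5",["holder_medium"])
a=[]
for n in("scene","side"):
    im=arm.read_camera(n)
    for r in arm.mark_of(n,"holder_medium")[:2]: print(n,r["score"],px2w(n,r["centre"],0))
    u=w2px(n,[.583,-.038,.01]).astype(int); c=im[u[1]-50:u[1]+40,u[0]-60:u[0]+60]; a.append(cv2.resize(c,None,fx=4,fy=4))
cv2.imwrite("pics/p5.png",cv2.resize(np.hstack(a),(800,300)))
E
```

```text
7.65 [ 0.5803 -0.0399  0.0903] yaw_y 44.6 tilt [ 0.001  0.    -1.   ] q [ 0.34  0.35 -0.41  1.79  0.16  1.03  0.64] w 0.035
holder_medium 0.69 [337. 223.] [ 0.5954 -0.0357  0.    ]
scene 0.97 [ 5.95661301e-01 -3.42449290e-02  1.11022302e-16]
side 0.64 [ 0.5929062  -0.03226051  0.        ]
```

View pics/p5.png

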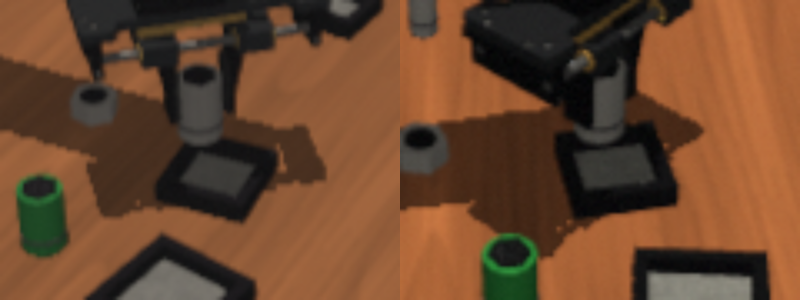

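The socket hangs above the medium holder. Pocket centres are at crop (217,173) in the scene view and (614,168) in the side view. I'm converting these to world.

```bash
python3 - <<'E'
from h import *
for n,cs in(("scene",[(217,173)]),("side",[(214,168)])):
    u=w2px(n,[.583,-.038,.01]).astype(int)
    for c in cs: print(n,px2w(n,np.array(c)/(10/3)+u-[60,50],.004))
    for t,z in(("TCP",None),):
        pass
# camera bias check: socket bottom centre pixel vs. known
o=arm.get_obs()["ee_pos"]
for n in("scene","side"):
    u=w2px(n,[.583,-.038,.01]).astype(int); print(n,((w2px(n,[o[0],o[1],o[2]+.015])-u+[60,50])*10/3), "obs mouth scene(199,76) side(~214,65?)")
go(.591,-.036,.09)
E
```

```text
scene [ 0.59182397 -0.0302604   0.004     ]
side [ 0.59277045 -0.03268857  0.004     ]
scene [195.5237909   73.11097489] obs mouth scene(199,76) side(~214,65?)
side [200.45002732  65.26108899] obs mouth scene(199,76) side(~214,65?)
tool delta [-0.0048  0.0103  0.0004]
```

Request:
apply_moves --deltas '[{"delta_pos": [-0.003,0.012,0],"rot": [0,0,0]},{"delta_pos": [0,0,0.01],"rot": [0,0,0]},{"delta_pos": [0,0,0.01],"rot": [0,0,0]},{"delta_pos": [0,0,0.01],"rot": [0,0,0]},{"delta_pos": [0,0,0.006],"rot": [0,0,0]},{"delta_pos": [0,0,0.004],"rot": [0,0,0]},{"delta_pos": [0,0,0.003],"rot": [0,0,0]},{"delta_pos": [0,0,0.002],"rot": [0,0,0]},{"delta_pos": [0,0,0],"rot": [0,0,0]},{"delta_pos": [0,0,0],"rot": [0,0,0]}]'

```text
time_s: 8.73
ee_pos: [0.5907, -0.0334, 0.0448]
tcp_rot: [0.0, 0.385, 0.923, 0.0]
wrist_force: [0.5, -0.4, -3.5]
gripper_width: 0.0351
finger_force: 25.0
```

Request:
apply_moves --deltas '[{"delta_pos": [0,0,0.0015],"rot": [0,0,0]},{"delta_pos": [0,0,0],"rot": [0,0,0]},{"delta_pos": [0,0,0],"rot": [0,0,0]}]'

```text
time_s: 8.98
ee_pos: [0.5911, -0.0334, 0.0436]
tcp_rot: [0.001, 0.385, 0.923, 0.0]
wrist_force: [0.0, 0.3, 0.7]
gripper_width: 0.0353
finger_force: 25.0
```

```bash
python3 - <<'E'
from h import *
o=arm.get_obs();print(o["ee_pos"],o["wrist_force"])
a=[]
for n in("scene","side"):
    im=arm.read_camera(n)
    u=w2px(n,[.583,-.038,.01]).astype(int); c=im[u[1]-50:u[1]+40,u[0]-60:u[0]+60]; a.append(cv2.resize(c,None,fx=4,fy=4))
cv2.imwrite("pics/p6.png",cv2.resize(np.hstack(a),(800,300)))
E
```

```text
[ 0.59107403 -0.0334031   0.04363943] [0.04697293 0.26916274 0.67535008]
```

View pics/p6.png

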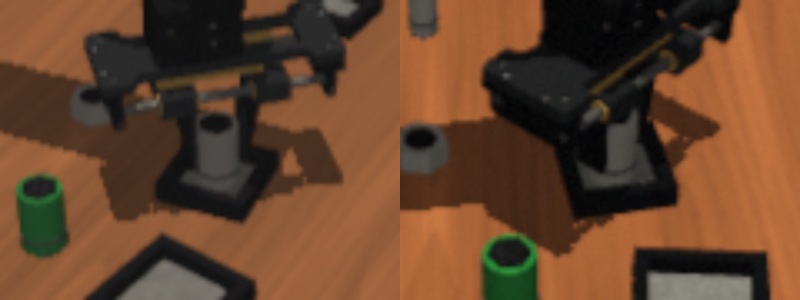

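The socket stands in the pocket near its centre and has touched down, so I'm releasing.

Request:
apply_moves --deltas '[{"delta_pos": [0,0,0],"rot": [0,0,0]},{"delta_pos": [0,0,0],"rot": [0,0,0]},{"delta_pos": [0,0,0],"rot": [0,0,0]},{"delta_pos": [0,0,0],"rot": [0,0,0]},{"delta_pos": [0,0,0],"rot": [0,0,0]},{"delta_pos": [0,0,0],"rot": [0,0,0]},{"delta_pos": [0,0,0],"rot": [0,0,0]},{"delta_pos": [0,0,0],"rot": [0,0,0]}]' --gripper 1

```text
time_s: 9.75
ee_pos: [0.5906, -0.0334, 0.0431]
tcp_rot: [-0.0, 0.385, 0.923, 0.0]
wrist_force: [0.1, 0.4, -0.8]
gripper_width: 0.0805
finger_force: 0.0
```

Request:
apply_moves --deltas '[{"delta_pos": [0,0,-0.015],"rot": [0,0,0]},{"delta_pos": [0,0,-0.025],"rot": [0,0,0]},{"delta_pos": [0,0,-0.03],"rot": [0,0,0]},{"delta_pos": [0,0,-0.03],"rot": [0,0,0]},{"delta_pos": [0,0,-0.03],"rot": [0,0,0]},{"delta_pos": [0.028,0,0],"rot": [0,0,0]},{"delta_pos": [0.028,0,0],"rot": [0,0,0]},{"delta_pos": [0.028,0,0],"rot": [0,0,0]},{"delta_pos": [0.028,0,0],"rot": [0,0,0]},{"delta_pos": [0,0,0],"rot": [0,0,0]}]'

```text
time_s: 10.58
ee_pos: [0.5088, 0.0508, 0.1733]
tcp_rot: [-0.001, 0.383, 0.924, 0.0]
wrist_force: [0.9, 0.7, 0.9]
gripper_width: 0.0872
finger_force: 0.0
```

```bash
python3 - <<'E'
from h import *
T=["socket_small","socket_large","holder_small","holder_large"]
look("w7",T)
for n in("scene","side"):
    im=arm.read_camera(n); cv2.imwrite(f"pics/{n}7.png",im)
    for t in T+["socket_medium"]:
        for r in arm.mark_of(n,t)[:2]: print(n,t,round(r["score"],2),px2w(n,r["centre"],0).round(3))
go(.455,.15,.15)
E
```

```text
10.63 [0.5105 0.0485 0.1735] yaw_y 44.9 tilt [ 0. -0. -1.] q [ 0.28  0.14 -0.49  1.86  0.07  1.16  0.54] w 0.087
socket_small 0.94 [357.  73.] [0.4559 0.1525 0.    ]
socket_large 0.16 [319. 290.] [ 0.5976 -0.0438  0.    ]
holder_small 0.59 [491. 101.] [0.5687 0.2257 0.    ]
scene socket_small 0.69 [0.459 0.16  0.   ]
scene socket_small 0.45 [0.385 0.273 0.   ]
scene socket_large 0.63 [0.377 0.269 0.   ]
scene holder_small 0.69 [0.566 0.243 0.   ]
scene holder_large 0.76 [ 0.631 -0.181  0.   ]
scene socket_medium 0.66 [ 0.518 -0.171  0.   ]
side socket_large 0.93 [0.37  0.298 0.   ]
side holder_small 0.56 [0.568 0.242 0.   ]
side holder_large 0.96 [ 0.641 -0.177  0.   ]
side socket_medium 0.76 [ 0.439 -0.246 -0.   ]
side socket_medium 0.69 [ 0.593 -0.035  0.   ]
tool delta [0.1137 0.0325 0.0231]
```

View pics/w7.png

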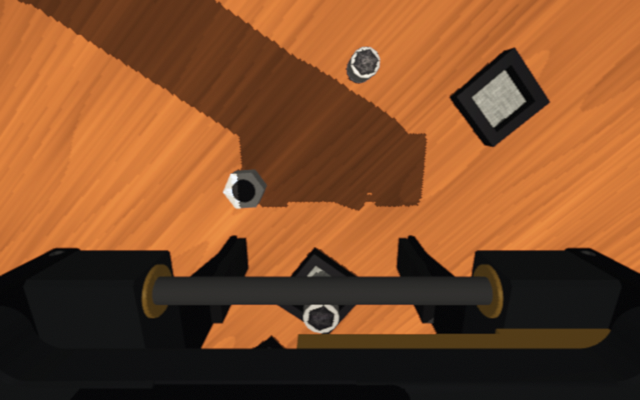

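The medium socket stands upright in its holder at (320,318). The small socket's mouth is at (366,62). The small holder's corners are at (513,49), (549,100), (493,146) and (450,97).

```bash
python3 - <<'E'
from h import *
P=lambda u,z:px2w("wrist",u,z)
c=np.array([P(u,.018) for u in[(513,49),(549,100),(493,146),(450,97)]]);print(c.round(3),c.mean(0),P((499,98),.004))
p=P((366,62),.05);print(p);go(p[0],p[1],.12)
E
```

```text
[[0.54  0.26  0.018]
 [0.599 0.258 0.018]
 [0.597 0.196 0.018]
 [0.532 0.195 0.018]] [0.56692626 0.22728737 0.018     ] [0.5699033  0.23222765 0.004     ]
[0.45539546 0.15501509 0.05      ]
tool delta [0.117  0.0363 0.0531]
```

Request:
apply_moves --deltas '[{"delta_pos": [0.029,0.009,0],"rot": [0,0,0]},{"delta_pos": [0.029,0.009,0],"rot": [0,0,0]},{"delta_pos": [0.029,0.009,0.01],"rot": [0,0,0]},{"delta_pos": [0.029,0.008,0.02],"rot": [0,0,0]},{"delta_pos": [0,0,0.02],"rot": [0,0,0]},{"delta_pos": [0,0,0],"rot": [0,0,0]},{"delta_pos": [0,0,0],"rot": [0,0,0]}]'

```text
time_s: 12.02
ee_pos: [0.4548, 0.1529, 0.1228]
tcp_rot: [-0.001, 0.385, 0.923, -0.001]
wrist_force: [0.4, -0.7, 0.4]
gripper_width: 0.0869
finger_force: 0.0
```

```bash
python3 - <<'E'
from h import *
look("w8",["socket_small","holder_small"])
for r in arm.trace("wrist","socket_small")[:2]: print(r["score"],r["box"])
go(.4555,.154,.038)
E
```

```text
12.07 [0.4557 0.1527 0.1236] yaw_y 44.6 tilt [-0. -0. -1.] q [ 0.14  0.14 -0.59  1.98  0.09  1.05  0.29] w 0.087
socket_small 0.98 [324. 197.] [0.4549 0.1583 0.    ]
holder_small 0.94 [467. 223.] [0.5676 0.2336 0.    ]
0.85 [308.6, 183.9, 32.5, 45.8]
0.21 [420.3, 180.1, 106.2, 94.5]
tool delta [0.0016 0.0001 0.0862]
```

View pics/w8.png

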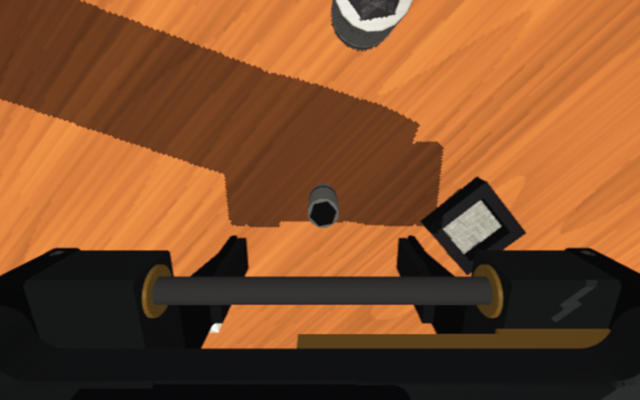

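The small socket's mouth is at (323,211), centred between the fingers and about 3 mm ahead. The small holder's pocket is at (472,228), i.e. about (0.568,0.233).

Request:
apply_moves --deltas '[{"delta_pos": [0.003,0.001,0.02],"rot": [0,0,0]},{"delta_pos": [0,0,0.02],"rot": [0,0,0]},{"delta_pos": [0,0,0.02],"rot": [0,0,0]},{"delta_pos": [0,0,0.015],"rot": [0,0,0]},{"delta_pos": [0,0,0.01],"rot": [0,0,0]},{"delta_pos": [0,0,0],"rot": [0,0,0]},{"delta_pos": [0,0,0],"rot": [0,0,0]}]'

```text
time_s: 12.8
ee_pos: [0.4542, 0.1561, 0.0385]
tcp_rot: [-0.0, 0.386, 0.923, 0.0]
wrist_force: [-0.4, -0.1, 0.8]
gripper_width: 0.087
finger_force: 0.0
```

Request:
apply_moves --deltas '[{"delta_pos": [0,0,0],"rot": [0,0,0]},{"delta_pos": [0,0,0],"rot": [0,0,0]},{"delta_pos": [0,0,0],"rot": [0,0,0]},{"delta_pos": [0,0,0],"rot": [0,0,0]},{"delta_pos": [0,0,0],"rot": [0,0,0]},{"delta_pos": [0,0,0],"rot": [0,0,0]},{"delta_pos": [0,0,0],"rot": [0,0,0]},{"delta_pos": [0,0,0],"rot": [0,0,0]},{"delta_pos": [0,0,0],"rot": [0,0,0]},{"delta_pos": [0,0,0],"rot": [0,0,0]}]' --gripper 0 --grip_force 20

```text
time_s: 13.63
ee_pos: [0.4538, 0.1562, 0.038]
tcp_rot: [-0.0, 0.385, 0.923, -0.0]
wrist_force: [-0.6, -0.1, 0.1]
gripper_width: 0.0282
finger_force: 0.0
```

Request:
apply_moves --deltas '[{"delta_pos": [0,0,0],"rot": [0,0,0]},{"delta_pos": [0,0,0],"rot": [0,0,0]},{"delta_pos": [0,0,0],"rot": [0,0,0]},{"delta_pos": [0,0,0],"rot": [0,0,0]},{"delta_pos": [0,0,0],"rot": [0,0,0]}]'

```text
time_s: 14.05
ee_pos: [0.4538, 0.1562, 0.038]
tcp_rot: [-0.0, 0.385, 0.923, -0.0]
wrist_force: [-0.4, 0.2, -0.3]
gripper_width: 0.0232
finger_force: 19.9
```

Request:
apply_moves --deltas '[{"delta_pos": [0,0,-0.015],"rot": [0,0,0]},{"delta_pos": [0,0,-0.02],"rot": [0,0,0]},{"delta_pos": [0,0,-0.015],"rot": [0,0,0]},{"delta_pos": [-0.005,0.027,0],"rot": [0,0,0]},{"delta_pos": [-0.005,0.027,0],"rot": [0,0,0]},{"delta_pos": [-0.005,0.027,0],"rot": [0,0,0]},{"delta_pos": [-0.005,0.027,0],"rot": [0,0,0]},{"delta_pos": [-0.006,0.028,0],"rot": [0,0,0]},{"delta_pos": [0,0,0],"rot": [0,0,0]},{"delta_pos": [0,0,0],"rot": [0,0,0]}]'

```text
time_s: 14.88
ee_pos: [0.5691, 0.2343, 0.0873]
tcp_rot: [-0.001, 0.385, 0.923, 0.0]
wrist_force: [-0.3, -0.4, -1.2]
gripper_width: 0.0237
finger_force: 19.9
```

```bash
python3 - <<'E'
from h import *
look("w9",["holder_small"])
a=[]
for n in("scene","side"):
    im=arm.read_camera(n)
    for r in arm.mark_of(n,"holder_small")[:2]: print(n,r["score"],px2w(n,r["centre"],0))
    u=w2px(n,[.569,.233,.01]).astype(int); c=im[u[1]-35:u[1]+25,u[0]-40:u[0]+40]; a.append(cv2.resize(c,(400,300),interpolation=cv2.INTER_CUBIC)); print(n,u)
cv2.imwrite("pics/p9.png",np.hstack(a))
E
```

```text
14.93 [0.5684 0.2335 0.0873] yaw_y 44.7 tilt [-0.001 -0.    -1.   ] q [-0.02  0.45 -0.56  1.7   0.26  1.07  0.12] w 0.023
holder_small 0.78 [315. 210.] [0.5616 0.2329 0.    ]
scene 0.57 [0.55723652 0.23401113 0.        ]
scene [359 167]
side 0.93 [0.55953919 0.22191262 0.        ]
side [307 166]
```

View pics/p9.png

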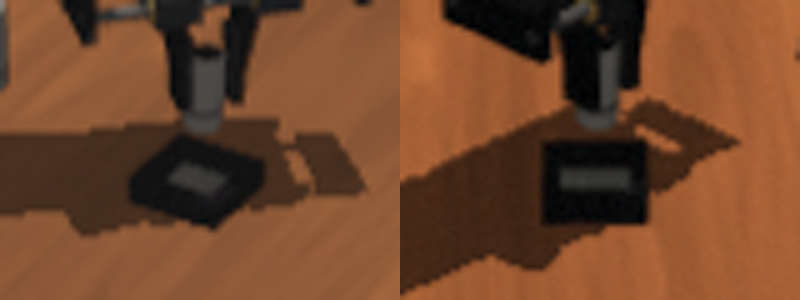

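The small socket hangs above its holder. The holder rim centre is at crop (198,175) in the scene view, and at x=195, rows 142-212, in the side view.

```bash
python3 - <<'E'
from h import *
for n,u,cs in(("scene",[359,167],[((198,173),.018),((199,178),.008)]),("side",[307,166],[((195,175),.018),((195,180),.008)])):
    for c,z in cs: print(n,px2w(n,np.array(c)/5+np.array(u)-[40,35],z).round(4))
    o=arm.get_obs()["ee_pos"]; print("predicted socket bottom",(w2px(n,[o[0],o[1],o[2]-.038])-u+[40,35])*5, "mouth",(w2px(n,[o[0],o[1],o[2]+.012])-u+[40,35])*5)
E
```

```text
scene [0.5714 0.2251 0.018 ]
scene [0.5677 0.2342 0.008 ]
predicted socket bottom [200.82641857 121.10452826] mouth [203.15658778  49.40735493]
side [0.5634 0.222  0.018 ]
side [0.564  0.2319 0.008 ]
predicted socket bottom [202.44097083 117.67647764] mouth [202.40889725  41.73730152]
```

Request:
apply_moves --deltas '[{"delta_pos": [-0.0015,-0.003,0],"rot": [0,0,0]},{"delta_pos": [0,0,0.01],"rot": [0,0,0]},{"delta_pos": [0,0,0.01],"rot": [0,0,0]},{"delta_pos": [0,0,0.01],"rot": [0,0,0]},{"delta_pos": [0,0,0.006],"rot": [0,0,0]},{"delta_pos": [0,0,0.004],"rot": [0,0,0]},{"delta_pos": [0,0,0.003],"rot": [0,0,0]},{"delta_pos": [0,0,0.001],"rot": [0,0,0]},{"delta_pos": [0,0,0],"rot": [0,0,0]},{"delta_pos": [0,0,0],"rot": [0,0,0]}]'

```text
time_s: 16.02
ee_pos: [0.5679, 0.2303, 0.0443]
tcp_rot: [0.0, 0.385, 0.923, 0.0]
wrist_force: [0.2, 0.4, -1.3]
gripper_width: 0.0236
finger_force: 19.9
```

Request:
apply_moves --deltas '[{"delta_pos": [0,0,0.0015],"rot": [0,0,0]},{"delta_pos": [0,0,0],"rot": [0,0,0]},{"delta_pos": [0,0,0],"rot": [0,0,0]}]'

```text
time_s: 16.27
ee_pos: [0.5678, 0.2301, 0.0427]
tcp_rot: [0.0, 0.385, 0.923, 0.0]
wrist_force: [0.6, -0.0, -0.3]
gripper_width: 0.0236
finger_force: 19.9
```

```bash
python3 - <<'E'
from h import *
o=arm.get_obs();print(o["ee_pos"],o["wrist_force"],o["moment"])
a=[]
for n,u in(("scene",[359,167]),("side",[307,166])):
    im=arm.read_camera(n); c=im[u[1]-35:u[1]+25,u[0]-40:u[0]+40]; a.append(cv2.resize(c,(400,300),interpolation=cv2.INTER_CUBIC))
cv2.imwrite("pics/p10.png",np.hstack(a))
E
```

```text
[0.56782184 0.23013543 0.04271997] [ 0.60834922 -0.04998487 -0.29050972] [ 0.01942323 -0.16885966 -0.02190101]
```

View pics/p10.png

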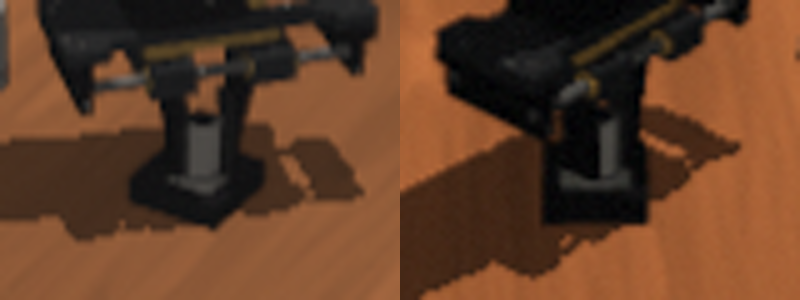

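The small socket is in its pocket. I'll lower it the last bit, release it and head for the large socket.

Request:
apply_moves --deltas '[{"delta_pos": [0,0,0.0007],"rot": [0,0,0]},{"delta_pos": [0,0,0],"rot": [0,0,0]}]'

```text
time_s: 16.53
ee_pos: [0.5679, 0.2302, 0.0421]
tcp_rot: [0.0, 0.386, 0.923, 0.0]
wrist_force: [-0.4, 0.3, 0.4]
gripper_width: 0.0234
finger_force: 19.9
```

Request:
apply_moves --deltas '[{"delta_pos": [0,0,0],"rot": [0,0,0]},{"delta_pos": [0,0,0],"rot": [0,0,0]},{"delta_pos": [0,0,0],"rot": [0,0,0]},{"delta_pos": [0,0,0],"rot": [0,0,0]},{"delta_pos": [0,0,0],"rot": [0,0,0]},{"delta_pos": [0,0,0],"rot": [0,0,0]},{"delta_pos": [0,0,0],"rot": [0,0,0]},{"delta_pos": [0,0,0],"rot": [0,0,0]}]' --gripper 1

```text
time_s: 17.2
ee_pos: [0.5678, 0.2301, 0.0419]
tcp_rot: [-0.0, 0.385, 0.923, 0.0]
wrist_force: [-0.5, 0.3, 0.0]
gripper_width: 0.0689
finger_force: 0.0
```

Request:
apply_moves --deltas '[{"delta_pos": [0,0,-0.015],"rot": [0,0,0]},{"delta_pos": [0,0,-0.025],"rot": [0,0,0]},{"delta_pos": [0,0,-0.03],"rot": [0,0,0]},{"delta_pos": [0,0,-0.03],"rot": [0,0,0]},{"delta_pos": [0,0,-0.03],"rot": [0,0,0]},{"delta_pos": [0.028,-0.02,0],"rot": [0,0,0]},{"delta_pos": [0.028,-0.02,0],"rot": [0,0,0]},{"delta_pos": [0.028,-0.02,0],"rot": [0,0,0]},{"delta_pos": [0.028,-0.02,0],"rot": [0,0,0]},{"delta_pos": [0,0,0],"rot": [0,0,0]}]'

```text
time_s: 18.03
ee_pos: [0.4262, 0.2556, 0.1719]
tcp_rot: [-0.0, 0.383, 0.924, -0.001]
wrist_force: [-0.3, 1.8, 0.9]
gripper_width: 0.0871
finger_force: 0.0
```

```bash
python3 - <<'E'
from h import *
look("w11",["socket_large","socket_small","holder_small"])
for r in arm.trace("wrist","socket_large")[:2]: print(r["score"],r["box"])
for n in("scene","side"):
    arm.read_camera(n)
    for t in("socket_small","socket_large","holder_small"):
        for r in arm.mark_of(n,t)[:2]: print(n,t,r["score"],px2w(n,r["centre"],0))
E
```

```text
18.08 [0.4294 0.2546 0.1723] yaw_y 44.9 tilt [ 0.001 -0.001 -1.   ] q [ 0.    0.13 -0.67  1.89  0.09  1.15  0.09] w 0.087
socket_large 0.61 [302. 135.] [0.3791 0.2804 0.    ]
holder_small 0.81 [391. 283.] [0.5712 0.2301 0.    ]
0.89 [267.9, 112.2, 58.8, 56.4]
scene socket_small 0.45 [0.55486913 0.23790704 0.        ]
scene socket_large 0.53 [0.37281153 0.28602487 0.        ]
scene holder_small 0.73 [ 5.94191841e-01 -3.65358276e-02  1.11022302e-16]
scene holder_small 0.5 [0.57201968 0.22353744 0.        ]
side socket_small 0.52 [0.56537523 0.25041786 0.        ]
side socket_large 0.65 [0.37448783 0.30894487 0.        ]
side holder_small 0.62 [0.55820362 0.23469011 0.        ]
```

Request:
apply_moves --deltas '[{"delta_pos": [0.019,-0.006,0.01],"rot": [0,0,0]},{"delta_pos": [0.019,-0.006,0.01],"rot": [0,0,0]},{"delta_pos": [0.019,-0.005,0.01],"rot": [0,0,0]},{"delta_pos": [0,0,0],"rot": [0,0,0]},{"delta_pos": [0,0,0],"rot": [0,0,0]},{"delta_pos": [0,0,0],"rot": [0,0,0]}]'

```text
time_s: 19.18
ee_pos: [0.3806, 0.282, 0.1422]
tcp_rot: [0.0, 0.386, 0.923, 0.0]
wrist_force: [0.9, 0.8, 0.1]
gripper_width: 0.087
finger_force: 0.0
```

```bash
python3 - <<'E'
from h import *
look("w12",["socket_large"])
for r in arm.trace("wrist","socket_large")[:2]: print(r["score"],r["box"])
E
```

```text
19.23 [0.3809 0.2819 0.1423] yaw_y 44.6 tilt [ 0.001  0.    -1.   ] q [-0.05  0.11 -0.71  1.97  0.08  1.08 -0.02] w 0.087
socket_large 0.83 [314. 192.] [0.373  0.2809 0.    ]
0.75 [285.5, 170.6, 58.6, 66.6]
```

View pics/w12.png

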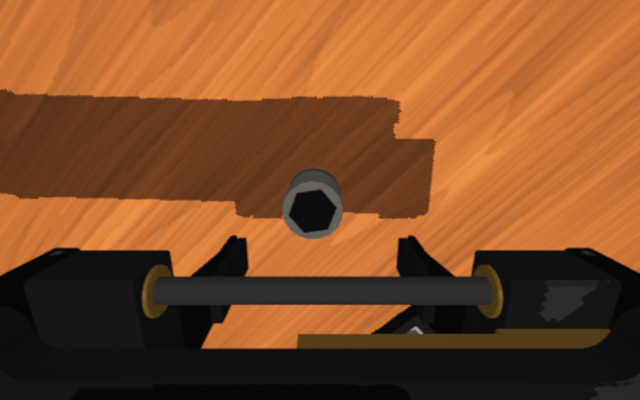

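The large socket's mouth is at (313,210), centred between the fingers. I'm computing the offset at z=0.06.

```bash
python3 - <<'E'
from h import *
p=px2w("wrist",(313,210),.06); print(p); go(p[0],p[1],.043)
E
```

```text
[0.37245583 0.28223449 0.06      ]
tool delta [ 0.0062 -0.0058  0.0992]
```

Request:
apply_moves --deltas '[{"delta_pos": [0.006,-0.006,0.01],"rot": [0,0,0]},{"delta_pos": [0,0,0.02],"rot": [0,0,0]},{"delta_pos": [0,0,0.02],"rot": [0,0,0]},{"delta_pos": [0,0,0.02],"rot": [0,0,0]},{"delta_pos": [0,0,0.018],"rot": [0,0,0]},{"delta_pos": [0,0,0.011],"rot": [0,0,0]},{"delta_pos": [0,0,0],"rot": [0,0,0]},{"delta_pos": [0,0,0],"rot": [0,0,0]}]'

```text
time_s: 20.0
ee_pos: [0.3716, 0.2822, 0.043]
tcp_rot: [-0.0, 0.386, 0.923, -0.0]
wrist_force: [-0.1, 0.0, 0.7]
gripper_width: 0.0866
finger_force: 0.0
```

Request:
apply_moves --deltas '[{"delta_pos": [0,0,0],"rot": [0,0,0]},{"delta_pos": [0,0,0],"rot": [0,0,0]},{"delta_pos": [0,0,0],"rot": [0,0,0]},{"delta_pos": [0,0,0],"rot": [0,0,0]},{"delta_pos": [0,0,0],"rot": [0,0,0]},{"delta_pos": [0,0,0],"rot": [0,0,0]},{"delta_pos": [0,0,0],"rot": [0,0,0]},{"delta_pos": [0,0,0],"rot": [0,0,0]},{"delta_pos": [0,0,0],"rot": [0,0,0]},{"delta_pos": [0,0,0],"rot": [0,0,0]}]' --gripper 0 --grip_force 35

```text
time_s: 20.83
ee_pos: [0.3712, 0.2819, 0.0429]
tcp_rot: [-0.0, 0.385, 0.923, -0.0]
wrist_force: [-2.7, -2.8, 5.5]
gripper_width: 0.047
finger_force: 35.0
```

```bash
python3 - <<'E'
from h import *
o=arm.get_obs();print(o["ee_pos"],o["gripper_width"],o["finger_force"])
# holder_large refine from first side/scene pictures: dark-outline corners
for n in("scene","side"):
    arm.read_camera(n)
    for r in arm.trace(n,"holder_large")[:1]:
        m=r["mask"].astype(np.uint8); c=max(cv2.findContours(m,0,2)[0],key=cv2.contourArea)
        print(n,r["score"],r["box"],[x.round(3).tolist() for x in [px2w(n,p,.009)[:2] for p in cv2.boxPoints(cv2.minAreaRect(c))]],px2w(n,cv2.minAreaRect(c)[0],.009).round(3))
E
```

```text
[0.37120676 0.28192371 0.04293221] 0.04697484945443201 34.99346146353332
scene 0.96 [281.5, 234.3, 53.6, 41.2] [[0.582, -0.214], [0.59, -0.082], [0.693, -0.137], [0.679, -0.257]] [ 0.637 -0.175  0.009]
side 0.65 [331.4, 252.7, 41.2, 36.4] [[0.583, -0.224], [0.597, -0.119], [0.694, -0.13], [0.671, -0.234]] [ 0.636 -0.179  0.009]
```

Request:
apply_moves --deltas '[{"delta_pos": [0,0,-0.01],"rot": [0,0,0]},{"delta_pos": [0,0,-0.02],"rot": [0,0,0]},{"delta_pos": [0,0,-0.03],"rot": [0,0,0]},{"delta_pos": [0,0,-0.03],"rot": [0,0,0]},{"delta_pos": [0,0,-0.02],"rot": [0,0,0]},{"delta_pos": [-0.013,-0.003,0],"rot": [0,0,0]},{"delta_pos": [-0.025,-0.0065,0],"rot": [0,0,0]},{"delta_pos": [-0.025,-0.0065,0],"rot": [0,0,0]},{"delta_pos": [-0.025,-0.0065,0],"rot": [0,0,0]},{"delta_pos": [-0.025,-0.0065,0],"rot": [0,0,0]}]'

```text
time_s: 21.87
ee_pos: [0.4305, 0.1805, 0.1532]
tcp_rot: [0.0, 0.385, 0.923, 0.0]
wrist_force: [0.4, -0.1, -3.2]
gripper_width: 0.0475
finger_force: 35.0
```

Request:
apply_moves --deltas '[{"delta_pos": [-0.025,-0.0065,0],"rot": [0,0,0]},{"delta_pos": [-0.025,-0.0065,0],"rot": [0,0,0]},{"delta_pos": [-0.025,-0.0065,0],"rot": [0,0,0]},{"delta_pos": [-0.025,-0.0065,0],"rot": [0,0,0]},{"delta_pos": [-0.025,-0.0065,0],"rot": [0,0,0]},{"delta_pos": [-0.025,-0.0065,0],"rot": [0,0,0]},{"delta_pos": [-0.025,-0.0065,0],"rot": [0,0,0]},{"delta_pos": [-0.025,-0.0065,0],"rot": [0,0,0]},{"delta_pos": [-0.025,-0.0065,0],"rot": [0,0,0]},{"delta_pos": [-0.025,-0.0065,0],"rot": [0,0,0]}]'

```text
time_s: 22.7
ee_pos: [0.56, -0.0431, 0.153]
tcp_rot: [-0.0, 0.385, 0.923, 0.0]
wrist_force: [0.9, 1.0, -3.9]
gripper_width: 0.0472
finger_force: 35.0
```

```bash
python3 - <<'E'
from h import *
look("w13",["holder_large"])
for r in arm.trace("wrist","holder_large")[:1]: print(r["score"],r["box"])
go(.637,-.178,.1)
E
```

```text
22.75 [ 0.562  -0.0491  0.1529] yaw_y 44.4 tilt [ 0.001 -0.002 -1.   ] q [ 0.35  0.25 -0.39  1.77  0.11  1.14  0.69] w 0.047
holder_large 0.89 [287. 320.] [ 0.6373 -0.181   0.    ]
0.86 [257.6, 305.5, 85.9, 25.3]
tool delta [-0.1494 -0.0386  0.0525]
```

Request:
apply_moves --deltas '[{"delta_pos": [-0.025,-0.0065,0],"rot": [0,0,0]},{"delta_pos": [-0.025,-0.0065,0],"rot": [0,0,0]},{"delta_pos": [-0.025,-0.0065,0],"rot": [0,0,0]},{"delta_pos": [-0.025,-0.0065,0],"rot": [0,0,0]},{"delta_pos": [-0.025,-0.0065,0.01],"rot": [0,0,0]},{"delta_pos": [-0.024,-0.0065,0.02],"rot": [0,0,0]},{"delta_pos": [0,0,0.02],"rot": [0,0,0]},{"delta_pos": [0,0,0],"rot": [0,0,0]},{"delta_pos": [0,0,0],"rot": [0,0,0]},{"delta_pos": [0,0,0],"rot": [0,0,0]}]'

```text
time_s: 23.68
ee_pos: [0.6371, -0.1736, 0.104]
tcp_rot: [0.0, 0.385, 0.923, 0.001]
wrist_force: [-0.2, 1.0, -3.6]
gripper_width: 0.0471
finger_force: 35.0
```

```bash
python3 - <<'E'
from h import *
look("w14",["holder_large"])
a=[]
for n in("scene","side"):
    im=arm.read_camera(n)
    for r in arm.mark_of(n,"holder_large")[:2]: print(n,r["score"],px2w(n,r["centre"],0))
    u=w2px(n,[.637,-.178,.01]).astype(int); c=im[u[1]-60:u[1]+30,u[0]-60:u[0]+60]; a.append(cv2.resize(c,(400,300),interpolation=cv2.INTER_CUBIC)); print(n,u)
    o=arm.get_obs()["ee_pos"]; print("pred bottom",(w2px(n,[o[0],o[1],o[2]-.043])-u+60)/.3,"if down",(w2px(n,[o[0],o[1],.004])-u+60)/.3)
cv2.imwrite("pics/p14.png",np.hstack(a))
E
```

```text
23.73 [ 0.6375 -0.1739  0.1046] yaw_y 44.8 tilt [ 0.002  0.    -1.   ] q [ 0.44  0.47 -0.32  1.58  0.16  1.12  0.87] w 0.047
holder_large 0.64 [321. 210.] [ 0.6384 -0.1747  0.    ]
scene 0.7 [ 0.64266251 -0.18350622  0.        ]
scene [307 254]
pred bottom [201.21879932 147.41254304] if down [204.01141985 206.05554042]
side 0.83 [ 0.63696709 -0.17842822  0.        ]
side [350 268]
pred bottom [207.03911594 143.92034974] if down [201.52122945 205.75667336]
```

View pics/p14.png

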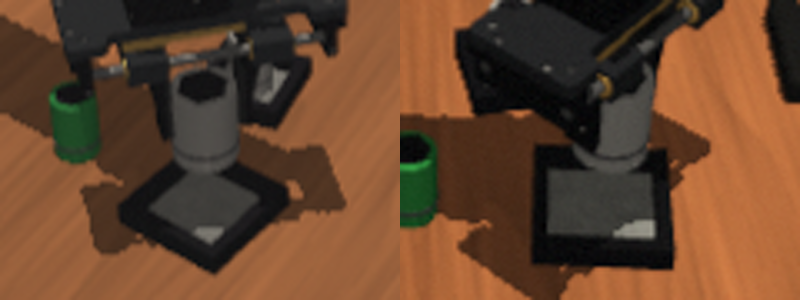

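The large socket hangs above the large holder. The pocket floor centre is at crop (204,208) in the scene view and (601,204) in the side view, which matches the predicted landing points of (204,206) and (601,206). I'm lowering it.

Request:
apply_moves --deltas '[{"delta_pos": [-0.001,-0.001,0.01],"rot": [0,0,0]},{"delta_pos": [0,0,0.015],"rot": [0,0,0]},{"delta_pos": [0,0,0.01],"rot": [0,0,0]},{"delta_pos": [0,0,0.008],"rot": [0,0,0]},{"delta_pos": [0,0,0.006],"rot": [0,0,0]},{"delta_pos": [0,0,0.004],"rot": [0,0,0]},{"delta_pos": [0,0,0.002],"rot": [0,0,0]},{"delta_pos": [0,0,0.001],"rot": [0,0,0]},{"delta_pos": [0,0,0],"rot": [0,0,0]},{"delta_pos": [0,0,0],"rot": [0,0,0]}]'

```text
time_s: 24.82
ee_pos: [0.6372, -0.1769, 0.0474]
tcp_rot: [0.001, 0.385, 0.923, 0.0]
wrist_force: [-0.8, 0.4, -4.7]
gripper_width: 0.0473
finger_force: 35.0
```

Request:
apply_moves --deltas '[{"delta_pos": [0,0,0.001],"rot": [0,0,0]},{"delta_pos": [0,0,0],"rot": [0,0,0]},{"delta_pos": [0,0,0],"rot": [0,0,0]}]'

```text
time_s: 25.07
ee_pos: [0.6373, -0.177, 0.0471]
tcp_rot: [0.001, 0.385, 0.923, 0.0]
wrist_force: [-3.4, 0.6, 5.9]
gripper_width: 0.0472
finger_force: 35.0
```

Touchdown: the force rose by 10 N at the expected height. Now I'm releasing and rising.

Request:
apply_moves --deltas '[{"delta_pos": [0,0,0],"rot": [0,0,0]},{"delta_pos": [0,0,0],"rot": [0,0,0]},{"delta_pos": [0,0,0],"rot": [0,0,0]},{"delta_pos": [0,0,0],"rot": [0,0,0]},{"delta_pos": [0,0,0],"rot": [0,0,0]},{"delta_pos": [0,0,0],"rot": [0,0,0]},{"delta_pos": [0,0,0],"rot": [0,0,0]},{"delta_pos": [0,0,0],"rot": [0,0,0]}]' --gripper 1

```text
time_s: 25.73
ee_pos: [0.6367, -0.1769, 0.0458]
tcp_rot: [-0.0, 0.385, 0.923, 0.0]
wrist_force: [-1.1, -0.6, -0.2]
gripper_width: 0.085
finger_force: 0.0
```

Request:
apply_moves --deltas '[{"delta_pos": [0,0,-0.015],"rot": [0,0,0]},{"delta_pos": [0,0,-0.025],"rot": [0,0,0]},{"delta_pos": [0,0,-0.03],"rot": [0,0,0]},{"delta_pos": [0,0,-0.03],"rot": [0,0,0]},{"delta_pos": [0,0,-0.03],"rot": [0,0,0]},{"delta_pos": [0,0,-0.02],"rot": [0,0,0]},{"delta_pos": [0,0,0],"rot": [0,0,0]},{"delta_pos": [0,0,0],"rot": [0,0,0]},{"delta_pos": [0,0,0],"rot": [0,0,0]}]'

```text
time_s: 26.48
ee_pos: [0.6363, -0.1768, 0.195]
tcp_rot: [-0.001, 0.385, 0.923, -0.0]
wrist_force: [-0.3, 0.4, -0.7]
gripper_width: 0.0872
finger_force: 0.0
```

```bash
python3 - <<'E'
from h import *
a=[]
for n in("scene","side"):
    im=arm.read_camera(n)
    c=[]
    for P in([.567,.231,.02],[.591,-.034,.02],[.637,-.177,.02]):
        u=w2px(n,P).astype(int); c.append(cv2.resize(im[u[1]-35:u[1]+35,u[0]-33:u[0]+33],(264,280),interpolation=cv2.INTER_CUBIC))
    a.append(np.hstack(c))
cv2.imwrite("pics/f.png",np.vstack(a))
E
```

```text
(no output)
```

View pics/f.png

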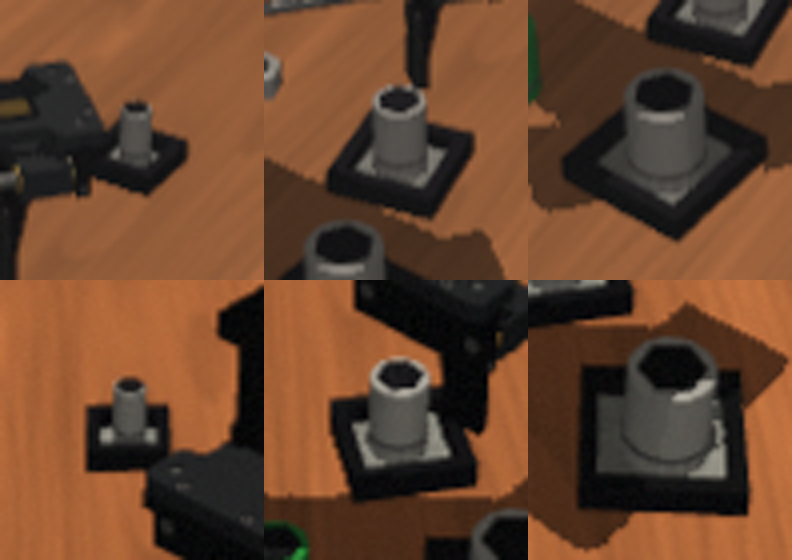

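All three sockets stand upright and centred in their matching pockets, and the gripper is clear of everything.

```bash
python3 -c "
from cell import arm
print(arm.sign_off())"
```

```text
the job is handed in; nothing more can be done
None
```

The small, middle and large sockets each stand upright, released, in the holder of their own size. I handed the job in at about 26.5 s on the robot clock; it returned no verdict.

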